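# Prop open the chess case to air the pieces

### The arm

A 6-joint arm with a two-finger parallel gripper is mounted at the origin on the work surface. World frame = base frame: x ahead of the robot, y to its left, z up, the work surface at z = 0. Lengths are in m, angles in rad, forces in N, time in s.
With the tool pointing down it reaches from about 0.35 to 0.975 m from the base axis. Payload 4.9 kg.
Tool frame: the origin (TCP) lies at the very end of the fingers, on their centre line; the grasp point (between the pads) lies 19 mm behind it; z points along the fingers, y is the line along which they close (so a half turn about z gives the same grasp; the last joint's range is limited). The gripper opens to 85 mm and grips with 20 to 120 N. Pads are 22 mm wide; open, the fingers measure 114 mm over their backs; the gripper's body (76 mm by 85 mm) begins 54 mm behind the grasp point. The pads swing forward as they close: fully open they stand 13 mm farther back than shut.
Start: joints at [-1.241, 0.053, 1.613, -0, 1.476, -0.119], TCP at [0.271, -0.563, 0.231] pointing down, gripper open.
Joint ranges: [-3.01, 3.01], [-1.01, 2.22], [0.06, 2.58], [-1.02, 4.17], [0.09, 2.62], [-3.14, 3.14]. Speed limits (rad/s): [2.57, 2.57, 3.14, 3.14, 3.14, 3.14].

### API

Orientations are given as a unit quaternion [w, x, y, z].
In Python, from plant import r, read_camera, camera_model gives the robot as it stands.
- The arm moves only by the shell command python3 -m crank 'ROWS' [OPENING] [FORCE]. ROWS is JSON, one flat list of numbers, 4 for each row, row after row: the shift along the tool's x, y, z in cm, then the turn about the tool's z in rad. A call has 1 to 5 rows; each row is the pose to reach, as a shift and turn from the pose commanded when the call began, along the tool's axes at that moment; what a row does not reach only later rows make up. A row lasts 1/10 s, in which the tool goes at most 50 mm and 8.59 degrees, less where a joint would pass 70% of its speed; a pose out of reach is approached as far as the arm can. A call with a gripper value outside its range is refused whole. OPENING is the finger opening in cm, from 0 to 8.54, set as the call begins (- or left out, the last holds). The fingers move at their own pace and stop on an object; FORCE is the grip in N (left out, the last holds). Time passes only in rows, so rows that repeat a pose let the fingers close. It gives the time, the measured TCP pose, the force, the opening and the grip force at its end, in the units of the state.
- r.sense(): the state, without advancing time (a new reading comes with each control period).
- read_camera(name): name is "scene" or "top" or "wrist"; returns the picture (400x640x3 uint8, red, green, blue); there is no depth.
- camera_model(name): a dict with "mtx" (3x3 intrinsics, pixels), "R" (3x3) and "t" (3): a world point X has camera coordinates R X + t. Camera axes: x right, y down, z forward; pixel columns grow to the right and rows downward; lengths in m; the calibration is good to about 2 mm. A picture is of the moment at which its call begins: read the wrist's pose just before it. camera_model takes no time and is no camera call; for the wrist camera it gives the pose at the moment of the call.
- r.sign_off(): hands the job in; it is judged then, once.
The state is a dict: "time": time; "joint_positions": joint angles; "joint_velocities": joint speeds; "joint_efforts": joint torques, N m; "ee_pos": TCP position; "tool_rot": TCP orientation; "contact_force": force on the tool from outside, world axes, zero at the start; "ft_torque": the same for the moment, N m; "width": finger opening in m; "finger_force": force on a finger pad.
Only numpy, scipy, OpenCV 4.12 (cv2) and the standard library are available. Lean on these libraries where they do the work, as an engineer would, in place of code of your own. Each camera call takes 0.05 s, during which the arm holds its last target. There are 200 camera calls.

### The job

Open the chess case and leave its lid propped so the freshly oiled pieces can air: lift the lid, swing its prop rod forward and let the rod's foot drop fully into the hole in the brass rail beside the case, then let go so the lid rests on the rod. Feel for the hole gently, never forcing the rod against the rail and never letting the lid fall shut, and leave the other things on the bench alone.

Things in the scene. Friction and masses are not known exactly. Their poses are not given: they have to be found in the camera images.
- case: Wooden chess case, fixed; origin at the centre of its underside, front to -x, back to +x. 160 mm deep (x), 200 mm wide (y), 90 mm high over all, walls 8 mm, open-topped under its lid. The lid's hinge axis runs along y at x = +80 mm, z = 96 mm.
- hinge (a point): Middle of the lid's hinge axis, at the case's back, 96 mm above the bench. Its axes are the case's: x from the case's front (handle side) to its back, y along the hinge, z up.
- lid (a joint): Lid angle in rad: 0 shut, growing as its front edge rises; stop at 1.80. The lid (166 x 206 x 12 mm, 0.5 to 0.72 kg, chess-board inlay, hinge in the middle of its thickness) sinks shut in about a second by its weight below about 1.5, and beyond about 1.65 leans back on its stop and stays open.
- lid_handle (a point): Middle of the lid's handle: a wooden dowel 12 mm thick and 110 mm long, parallel to the hinge, held 40 mm in front of the lid's front edge by two thin brass stems 45 mm to either side of this point. It is 206 mm from the hinge axis, in the middle of the lid's thickness. Its axes are the lid's (equal to the case's when shut).
- prop: Prop rod, straight steel bar 10 mm thick, 200 mm from pivot to tip. Origin on its pivot: on the lid, 150 mm from the hinge axis, at mid thickness; its x runs down the rod. Starts folded along the lid's side, foot to the back. Swings only in the case's x-z plane, 120 mm to -y of the case's middle. A stiff pivot (0.08 N m) keeps its angle to the lid where left (0 to 2.2 rad from folded).
- prop_grip (a point): Point to grip on the rod's handle: a wooden dowel 12 mm thick, 85 mm long, that sticks out sideways from the rod (to the case's -y, away from the case), 150 mm down the rod from its pivot. The point is on the dowel's axis, 58 mm out from the rod. The dowel stays level and parallel to the hinge.
- prop_foot (a point): Very tip of the rod's round foot. It is about 30 mm above the bench when standing on the rail, about 16 mm when fully in the hole. With it fully in the hole the lid stands at about 0.8 to 1.0 rad.
- rail: Wooden bed of the rail, fixed beside the case in the rod's plane: 230 x 36 x 12 mm, long side along the case's x; origin under its middle, 130 mm in front of the hinge axis. It carries the flat brass strip (160 mm long, 24 mm wide, top 30 mm above the bench) that has the hole.
- rail_mid (a point): Point over the bed's middle at the strip's top. The hole, half-way along the strip, lies anywhere within 20 mm in front of or behind it (the strip was set by hand, firmly; not measured): find it by sight or by sliding the foot. Hole 15 x 15 mm, 14 mm deep, closed bottom. Slippery; the foot drops in by the lid's weight if the handle is free to sink. Over 25 N on it is forcing it.
- queen_mid (a point): Bystander: glossy black ebony queen, 98 mm tall, 38 mm wide foot, loose; point at mid height.
- tin_mid (a point): Bystander: red enamel tin of wooden dowels, 68 mm across, about 100 mm tall with the dowels, loose; point on its axis 40 mm up.
- punch_mid (a point): Bystander: brass punch standing on its foot, 26 mm across, 96 mm tall, loose; point at mid height.
- clamp: Bystander: toggle clamp holding a maple knight on a wooden base 160 x 70 mm, 120 mm tall, fixed to the bench; origin at the centre of its underside, long side along its x.
Mind the look-alikes: they are no part of the job. Of the things like the rail, leave any that is white; of the rest the larger one is meant.

How it is judged:
On the way, in this order (a step that is already met when the one before it is completed fails the run):
1. the lid is raised past 0.5 rad (value of joint lid above 0.5 rad), for 0.2 s.
2. the prop's foot is in the rail's hole (height (world z) of prop_foot below 0.021 m and horizontal distance between prop_foot and rail_mid below 0.03 m and value of joint lid above 0.4 rad), for 0.2 s.
At the end, for the whole second after the job is handed in: The prop rod's foot stands on the bottom of the rail's hole (its tip below 19.5 mm above the bench, more than 10 mm under the rail's top, and within 30 mm of the rail's middle point), and the lid rests still on the rod, between 0.45 and 1.1 rad open (height (world z) of prop_foot below 0.0195 m and horizontal distance between prop_foot and rail_mid below 0.03 m and value of joint lid between 0.45 and 1.1 rad and velocity of joint lid between -0.05 and 0.05 rad/s); the robot touches nothing.
It fails at once if the rod is forced: more than 25 N between prop rod and rail (contact force between prop and rail above 25 N).
It fails at once if the lid is let fall shut (closing faster than 1.2 rad/s when less than 0.3 rad open) (value of joint lid below 0.3 rad and velocity of joint lid below -1.2 rad/s).
It fails at once if a bystander is moved by more than 20 mm (distance of any of queen_mid, tin_mid, punch_mid from where it was at the start of the episode above 0.02 m).
It also fails if it takes over 51 s, if anything falls off the work surface, if the arm or the gripper's body presses on something with over 40 N, if the wrist force passes 120 N, or if a joint passes its speed limit or range.

## Working session

There is one attempt and no reset: what is moved stays moved. The work goes in short steps, Python scripts to look and compute and a shell command to move; the robot and the scene stay as the last step left them, time stands still between calls to the robot, and variables do not carry over. Pictures are saved under pics/ and viewed, at most 10 in all, crops included, and the job is handed in when it is done.

```bash
ls; mkdir -p pics; python3 - <<'E'
from plant import r, read_camera, camera_model
import cv2,numpy as np
for n in("scene","top"):
    im=read_camera(n); np.save(f"pics/{n}0.npy",im); cv2.imwrite(f"pics/{n}0.png",im[:,:,::-1])
    m=camera_model(n); print(n,np.round(m["mtx"],1).tolist(),np.round(m["R"],3).tolist(),np.round(m["t"],3).tolist())
s=r.sense(); print({k:np.round(v,3).tolist() for k,v in s.items()})
E
```

```text
pics
scene [[405.0, 0.0, 323.2], [0.0, 405.0, 193.9], [0.0, 0.0, 1.0]] [[-0.382, 0.924, -0.016], [0.557, 0.217, -0.802], [-0.737, -0.315, -0.598]] [0.195, -0.222, 1.45]
top [[411.4, 0.0, 312.6], [0.0, 411.4, 204.7], [0.0, 0.0, 1.0]] [[-0.006, -1.0, -0.027], [-0.992, 0.01, -0.125], [0.125, 0.026, -0.992]] [0.017, 0.545, 1.266]
{'time': 0.1, 'joint_positions': [-1.241, 0.053, 1.614, -0.0, 1.476, -0.119], 'joint_velocities': [-0.0, -0.002, -0.004, 0.0, 0.002, 0.0], 'joint_efforts': [0.001, -39.49, -37.136, -0.0, 0.004, 0.0], 'ee_pos': [0.271, -0.563, 0.23], 'tool_rot': [-0.001, 0.975, 0.223, -0.0], 'contact_force': [-0.729, 0.514, -0.128], 'ft_torque': [-0.011, -0.072, -0.036], 'finger_force': 0.0, 'width': 0.085}
```

View pics/top0.png

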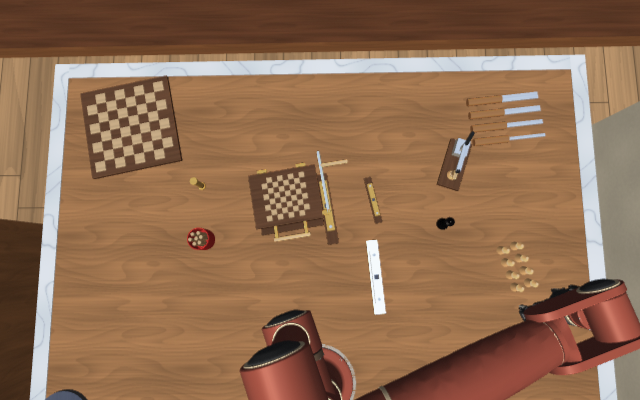

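View pics/scene0.png

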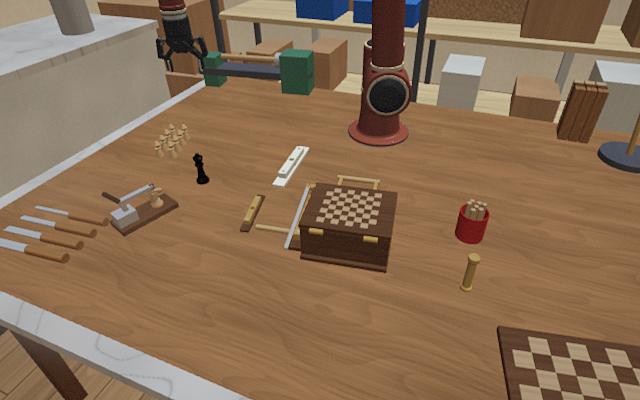

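Top view: case at (288,200) with its handle at (292,237). The rod runs (318,152)-(327,207) and its dowel is at (335,162).

Rail candidates:
- Bed with strip at about (328,215), beside the case and partly under the rod. It is the larger one that isn't white, so this is the one I choose.
- Small brass one at (373,200), a look-alike.
- White one at (376,277), a look-alike.

Dowel candidates are the lid handle (292,237), the prop grip (335,162), and the dowels in the tin (200,238). Next is a close crop to check.

```bash
cat > h.py <<'E'
from plant import r, read_camera, camera_model
import cv2,numpy as np
from scipy.spatial.transform import Rotation as Ro
def ray(m,px,z):
    d=m["R"].T@np.linalg.solve(m["mtx"],[px[0],px[1],1.]); c=-m["R"].T@m["t"]
    return c+d*(z-c[2])/d[2]
def proj(m,X):
    p=m["mtx"]@(m["R"]@np.asarray(X,float)+m["t"]); return p[:2]/p[2]
def tool(): 
    s=r.sense(); q=s["tool_rot"]; return np.array(s["ee_pos"]),Ro.from_quat([q[1],q[2],q[3],q[0]]).as_matrix(),s
E
python3 - <<'E'
import cv2,numpy as np
im=np.load("pics/top0.npy")[140:260,240:390]
cv2.imwrite("pics/c1.png",cv2.resize(im[:,:,::-1],None,fx=5,fy=5,interpolation=cv2.INTER_CUBIC))
E
```

```text
(no output)
```

View pics/c1.png

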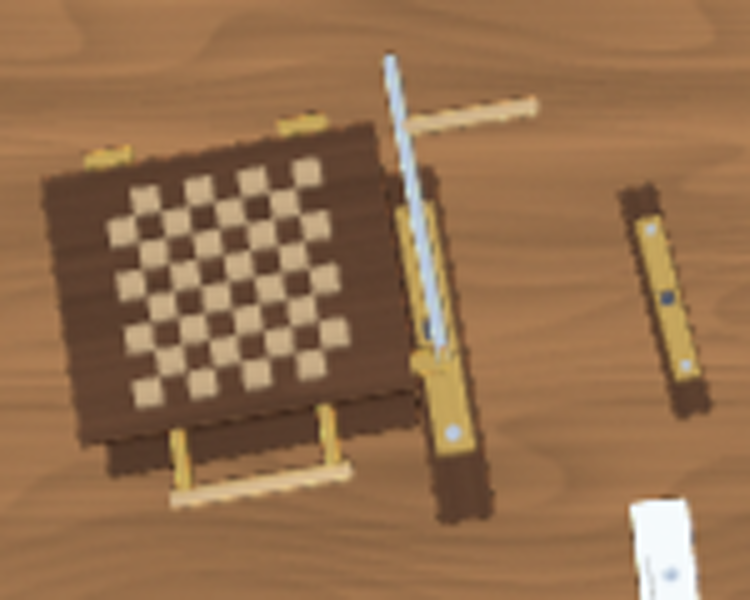

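Crop confirms the choice: handle dowel ends are at crop (172,498) and (350,470), the grip dowel runs (410,124)-(537,105), and the rod (390,60)-(440,350). The large rail's strip ends at (456,452), with a dark hole at (428,328) partly hidden by the rod.

```bash
python3 - <<'E'
from h import *
m=camera_model("top")
f=lambda x,y,z:ray(m,((x-2)/5+240,(y-2)/5+140),z)
P={k:f(*v) for k,v in dict(bl=(42,180,.102),br=(372,125,.102),fl=(82,443,.102),fr=(420,390,.102),h1=(172,498,.096),h2=(350,470,.096),g1=(410,124,.096),g2=(537,105,.096),r0=(390,58,.096),r1=(440,350,.096),hole=(428,328,.03),stripf=(456,453,.03),stripfl=(438,456,.03),stripfr=(474,450,.03),bedfl=(438,522,.012),bedfr=(492,515,.012)).items()}
for k,v in P.items(): print(k,v.round(4))
a=P["h1"]-P["h2"]; print("yaw handle",np.arctan2(-a[0],a[1]), "lid",[np.arctan2(-(P[i]-P[j])[0],(P[i]-P[j])[1]) for i,j in(("bl","br"),("fl","fr"))],[np.arctan2((P[i]-P[j])[1],(P[i]-P[j])[0]) for i,j in(("bl","fl"),("br","fr"),("r0","r1"))])
yaw=np.mean([np.arctan2(-a[0],a[1]),np.arctan2((P["r0"]-P["r1"])[1],(P["r0"]-P["r1"])[0])])
ex=np.array([np.cos(yaw),np.sin(yaw),0]);ey=np.array([-np.sin(yaw),np.cos(yaw),0])
hc=(P["h1"]+P["h2"])/2; lc=(P["bl"]+P["br"]+P["fl"]+P["fr"])/4
print("yaw",yaw,"handle",hc,"hinge from handle",hc+206*ex/1000,"from lid",lc+.083*ex)
H=hc+.206*ex
for k in P: d=P[k]-H; print(k,(d@ex).round(4),(d@ey).round(4))
E
```

```text
bl [0.6275 0.2061 0.102 ]
br [0.6591 0.0055 0.102 ]
fl [0.4675 0.18   0.102 ]
fr [ 0.4975 -0.0221  0.102 ]
h1 [0.4346 0.1266 0.096 ]
h2 [0.4505 0.0202 0.096 ]
g1 [ 0.6608 -0.0175  0.096 ]
g2 [ 0.6716 -0.0949  0.096 ]
r0 [ 0.7021 -0.0056  0.096 ]
r1 [ 0.5221 -0.0343  0.096 ]
hole [ 0.5437 -0.0275  0.03  ]
stripf [ 0.4643 -0.0443  0.03  ]
stripfl [ 0.4625 -0.033   0.03  ]
stripfr [ 0.4661 -0.0556  0.03  ]
bedfl [ 0.4217 -0.0327  0.012 ]
bedfr [ 0.4259 -0.067   0.012 ]
yaw handle 0.14816997509767324 lid [np.float64(0.1561885996022961), np.float64(0.1474241052233384)] [np.float64(0.16203235862942655), np.float64(0.16897503683039233), np.float64(0.15777007233371657)]
yaw 0.1529700237156949 handle [0.44256275 0.0733906  0.096     ] hinge from handle [0.64615727 0.10477968 0.096     ] from lid [0.64493667 0.10503188 0.102     ]
bl -0.003 0.103
br -0.0023 -0.1001
fl -0.1651 0.1015
fr -0.1662 -0.1027
h1 -0.2057 0.0538
h2 -0.2063 -0.0538
g1 -0.0042 -0.1231
g2 -0.0052 -0.2012
r0 0.0385 -0.1177
r1 -0.1438 -0.1185
hole -0.1214 -0.1151
stripf -0.2024 -0.1196
stripfl -0.2025 -0.1082
stripfr -0.2024 -0.1311
bedfl -0.2427 -0.1017
bedfr -0.2438 -0.1362
```

```bash
cat >> h.py <<'E'
YAW=.155; ex=np.array([np.cos(YAW),np.sin(YAW),0]); ey=np.array([-np.sin(YAW),np.cos(YAW),0]); HG=np.array([.6455,.105,.096])
def case(x,y,z): return HG+x*ex+y*ey+np.array([0,0,z-.096])   # case x,y from hinge; world z
def to(X):  # shift for TCP to world X in tool axes (cm), turn to tool x=+ey
    p,R,s=tool(); d=R.T@(np.asarray(X)-p)*100
    w=np.arctan2(ey[1],ey[0])-np.arctan2(R[1,0],R[0,0]); print("shift cm",d.round(2),"turn",round(-w,3),"F",np.round(s["contact_force"],1),"t",s["time"])
E
python3 - <<'E'
from h import *
h=case(-.206,0,.096); print(h); to([h[0],h[1],.18])
E
```

```text
[0.44196962 0.0731977  0.096     ]
shift cm [ 42.99 -49.85   5.12] turn -1.277 F [-0.7  0.5 -0.1] t 0.1
```

```bash
python3 -m crank '[3,-3.5,0,-0.14,6,-7,0,-0.28,9,-10.5,0,-0.42,12,-14,0,-0.56,15,-17.5,0,-0.7]' 3 30; python3 - <<'E'
from h import *
h=case(-.206,0,.096); to([h[0],h[1],.18])
E
```

```text
time: 0.6
ee_pos: [0.3304, -0.3384, 0.2307]
tool_rot: [-0.0, 0.838, 0.545, 0.0]
contact_force: [1.5, -0.7, -0.6]
width: 0.0299
finger_force: 0.0
shift cm [42.15 -6.45  5.1 ] turn -0.572 F [ 1.5 -0.7 -0.6] t 0.6
```

```bash
python3 -m crank '[4.8,-0.8,0,-0.12,9.6,-1.6,0,-0.24,14.4,-2.3,0,-0.36,19.2,-3,0,-0.48,24,-3.7,0,-0.57]'; python3 - <<'E'
from h import *
h=case(-.206,0,.096); to([h[0],h[1],.18])
E
```

```text
time: 1.1
ee_pos: [0.3948, -0.1043, 0.2311]
tool_rot: [0.0, 0.652, 0.759, 0.0]
contact_force: [1.1, -0.3, 0.1]
width: 0.0305
finger_force: 0.0
shift cm [16.84  7.34  5.11] turn -0.003 F [ 1.1 -0.3  0.1] t 1.1
```

```bash
python3 -m crank '[4,1.8,1,0,8,3.6,2,0,12,5.4,3,0,16.4,7.3,4,0,16.4,7.3,5,0]';  python3 - <<'E'
from h import *
h=case(-.206,0,.096); to([h[0],h[1],.18])
p,R,s=tool(); m=camera_model("wrist"); im=read_camera("wrist"); cv2.imwrite("pics/w1.png",im[:,:,::-1])
for n,X in dict(h1=case(-.206,.055,.096),h2=case(-.206,-.055,.096),mid=h).items(): print(n,proj(m,X).round(0))
E
```

```text
time: 1.6
ee_pos: [0.4429, 0.0714, 0.1805]
tool_rot: [-0.001, 0.65, 0.76, 0.0]
contact_force: [0.2, 0.1, -0.5]
width: 0.0299
finger_force: 0.0
shift cm [ 0.19 -0.06  0.05] turn 0.001 F [ 0.2  0.1 -0.5] t 1.6
h1 [316. 135.]
h2 [316. 259.]
mid [316. 202.]
```

View pics/w1.png

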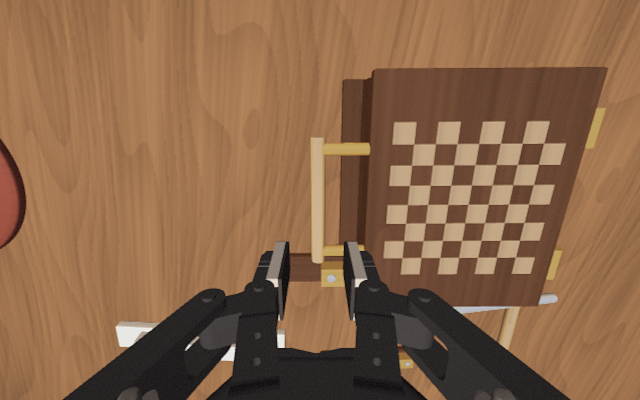

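The wrist view shows the handle from (317,138) to (317,263), within a few pixels of the prediction, so the pose is good. Descending to grip it.

```bash
python3 -m crank '[0,0,4,0,0,0,8,0,0,0,10,0,0,0,10.35,0,0,0,10.35,0]'; python3 -m crank '[0,0,0,0,0,0,0,0,0,0,0,0,0,0,0,0]' 0.5 30; python3 - <<'E'
from h import *
p,R,s=tool(); g=p+R[:,2]*-.019
print("grasp case",(g-HG)@ex,(g-HG)@ey,g[2])
th=np.array([0,.12,.27,.42,.57,.72,.87,1.02,1.17,1.32,1.47,1.6,1.7,1.75])
print(np.c_[th,20.6*(1-np.cos(th)),-20.6*np.sin(th)].round(2))
E
```

```text
time: 2.15
ee_pos: [0.4426, 0.0659, 0.0776]
tool_rot: [-0.0, 0.653, 0.757, -0.0]
contact_force: [0.1, 0.1, 1.3]
width: 0.03
finger_force: 0.0
time: 2.55
ee_pos: [0.4451, 0.0664, 0.0798]
tool_rot: [0.002, 0.653, 0.758, 0.001]
contact_force: [4.5, -2.8, 2.9]
width: 0.011
finger_force: 29.6
grasp case -0.2041004190883652 -0.007206950378467448 0.09881022681257706
[[  0.     0.    -0.  ]
 [  0.12   0.15  -2.47]
 [  0.27   0.75  -5.49]
 [  0.42   1.79  -8.4 ]
 [  0.57   3.26 -11.12]
 [  0.72   5.11 -13.58]
 [  0.87   7.32 -15.75]
 [  1.02   9.82 -17.55]
 [  1.17  12.56 -18.97]
 [  1.32  15.49 -19.96]
 [  1.47  18.53 -20.5 ]
 [  1.6   21.2  -20.59]
 [  1.7   23.25 -20.43]
 [  1.75  24.27 -20.27]]
```

```bash
python3 - <<'E'
import numpy as np
f=lambda t:np.array([20.6*(1-np.cos(t)),-20.6*np.sin(t)])
for a in(0,.5,1.,1.4):
    print(a,[f(a+d-0).__sub__(f(a)).round(1).tolist() for d in(np.arange(1,6)*(.1 if a<1 else .08 if a<1.4 else .07))])
E
python3 -m crank '[0,0.1,-2.1,0,0,0.4,-4.1,0,0,0.9,-6.1,0,0,1.6,-8,0,0,2.5,-9.9,0]'
```

```text
0 [[0.1, -2.1], [0.4, -4.1], [0.9, -6.1], [1.6, -8.0], [2.5, -9.9]]
0.5 [[1.1, -1.8], [2.3, -3.4], [3.7, -4.9], [5.3, -6.3], [6.9, -7.5]]
1.0 [[1.4, -0.8], [2.9, -1.6], [4.4, -2.1], [6.0, -2.6], [7.6, -3.0]]
1.4 [[1.4, -0.2], [2.9, -0.3], [4.3, -0.3], [5.7, -0.2], [7.2, 0.0]]
time: 3.05
ee_pos: [0.4692, 0.0705, 0.1768]
tool_rot: [0.002, 0.653, 0.757, 0.002]
contact_force: [14.6, -0.0, -13.1]
width: 0.0109
finger_force: 29.7
```

```bash
python3 -m crank '[0,1.1,-1.8,0,0,2.3,-3.4,0,0,3.7,-4.9,0,0,5.3,-6.3,0,0,6.9,-7.5,0]'; python3 - <<'E'
from h import *
p,R,s=tool(); g=p+R[:,2]*-.019; x=(g-HG)@ex; z=g[2]-.096
print("case",x,(g-HG)@ey,z,"r",np.hypot(x,z),"th",np.arctan2(z,-x)); print(R.round(3))
E
```

```text
time: 3.55
ee_pos: [0.5338, 0.081, 0.252]
tool_rot: [-0.003, 0.653, 0.758, -0.003]
contact_force: [-6.2, 0.2, 2.7]
width: 0.0109
finger_force: 29.4
case -0.11395307904144442 -0.006482980828524506 0.17498884193795253 r 0.208821452503835 th 0.9935765983306845
[[-0.148  0.989 -0.008]
 [ 0.989  0.148  0.   ]
 [ 0.001 -0.008 -1.   ]]
```

```bash
python3 -m crank '[0,1.4,-0.7,0,0,2.9,-1.4,0,0,4.4,-1.9,0,0,6,-2.4,0,0,7.6,-2.8,0]';python3 -m crank '[0,1.4,-0.1,0,0,2.9,-0.2,0,0,4.3,-0.2,0,0,5.7,-0.1,0,0,6.7,0,0]'; python3 - <<'E'
from h import *
p,R,s=tool(); g=p+R[:,2]*-.019; x=(g-HG)@ex; z=g[2]-.096
print("case",x,(g-HG)@ey,z,"r",np.hypot(x,z),"th",np.arctan2(z,-x),s["contact_force"])
E
```

```text
time: 4.05
ee_pos: [0.6104, 0.0934, 0.2821]
tool_rot: [-0.002, 0.652, 0.758, 0.0]
contact_force: [-3.9, 3.9, 6.2]
width: 0.0112
finger_force: 31.3
time: 4.55
ee_pos: [0.6773, 0.1044, 0.2816]
tool_rot: [-0.002, 0.652, 0.758, 0.001]
contact_force: [-0.9, 6.2, 5.8]
width: 0.0103
finger_force: 32.6
case 0.031321445677048 -0.005607802241798729 0.2046172028167522 r 0.20700056195057098 th 1.7226906558466215 [-0.87948744  6.19055774  5.78970605]
```

```bash
python3 -m crank '[0,0.3,0,0,0,0.3,0,0,0,0.3,0,0,0,0.3,0,0]' 3; python3 -m crank '[0,0,-2,0,0,0,-4,0,0,0,-6,0,0,0,-6,0]'; python3 - <<'E'
from h import *
to(case(0,-.178,.2)); 
im=read_camera("scene"); m=camera_model("scene")
cv2.imwrite("pics/s1.png",cv2.resize(im[100:280,190:460,::-1],None,fx=2.9,fy=2.9,interpolation=cv2.INTER_CUBIC))
E
```

```text
time: 4.95
ee_pos: [0.6798, 0.1019, 0.2794]
tool_rot: [-0.0, 0.653, 0.757, -0.0]
contact_force: [-0.1, -0.7, -0.4]
width: 0.0305
finger_force: 0.2
time: 5.35
ee_pos: [0.6812, 0.1019, 0.3441]
tool_rot: [0.002, 0.653, 0.757, 0.002]
contact_force: [1.0, -0.1, 0.9]
width: 0.03
finger_force: 0.0
shift cm [-16.96  -3.44  14.4 ] turn -0.007 F [ 1.  -0.1  0.9] t 5.35
```

View pics/s1.png

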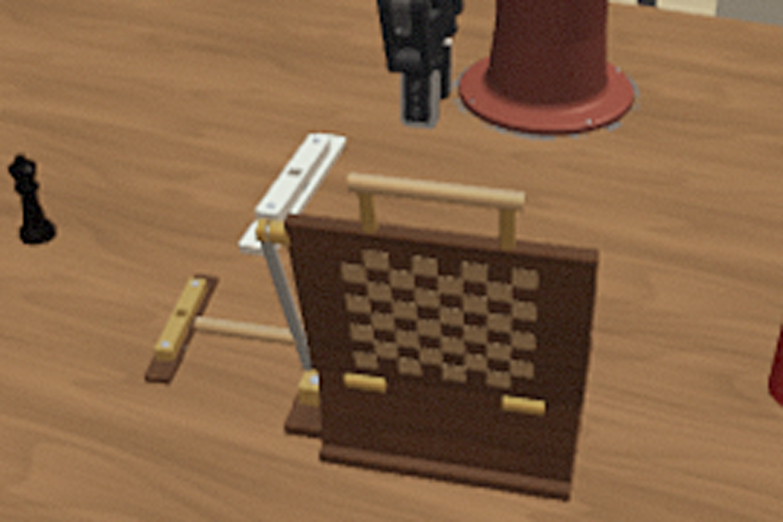

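The lid leans back on its stop with the rod still folded; the grip dowel shows at crop (200..292,330). Moving over it.

```bash
python3 -m crank '[-4.5,-0.8,0,0,-9,-1.6,0,0,-13,-2.5,0,0,-17,-3.4,2,0,-17,-3.4,7,0]';python3 -m crank '[0,0,4,0,0,0,6,0,0,0,6,0,0,0,6,0]'; python3 - <<'E'
from h import *
to(case(0,-.178,.077))
p,R,s=tool(); m=camera_model("wrist"); im=read_camera("wrist"); cv2.imwrite("pics/w2.png",im[:,:,::-1])
for n,X in dict(root=case(0,-.125,.096),tip=case(0,-.205,.096),mid=case(0,-.178,.096)).items(): print(n,proj(m,X).round(0))
im=read_camera("top"); m=camera_model("top"); print("railmid",proj(m,case(-.13,-.12,.03)))
c=im[180:250,290:360]; cv2.imwrite("pics/t2.png",cv2.resize(c[:,:,::-1],None,fx=8,fy=8,interpolation=cv2.INTER_CUBIC))
E
```

```text
time: 5.9
ee_pos: [0.6733, -0.0765, 0.2738]
tool_rot: [0.005, 0.655, 0.756, 0.001]
contact_force: [1.7, 0.4, 0.5]
width: 0.03
finger_force: 0.0
time: 6.3
ee_pos: [0.6712, -0.071, 0.209]
tool_rot: [-0.001, 0.653, 0.757, -0.0]
contact_force: [0.2, -0.3, 1.0]
width: 0.0299
finger_force: 0.0
shift cm [-0.02  0.2  13.2 ] turn -0.007 F [ 0.2 -0.3  1. ] t 6.3
root [318. 135.]
tip [319. 220.]
mid [318. 193.]
railmid [327.16548969 207.71883911]
```

View pics/w2.png

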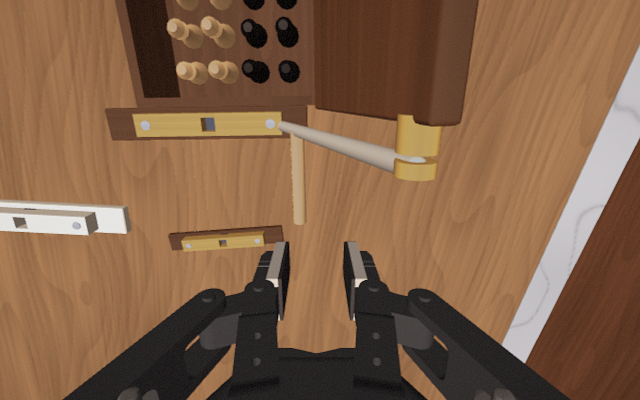

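View pics/t2.png

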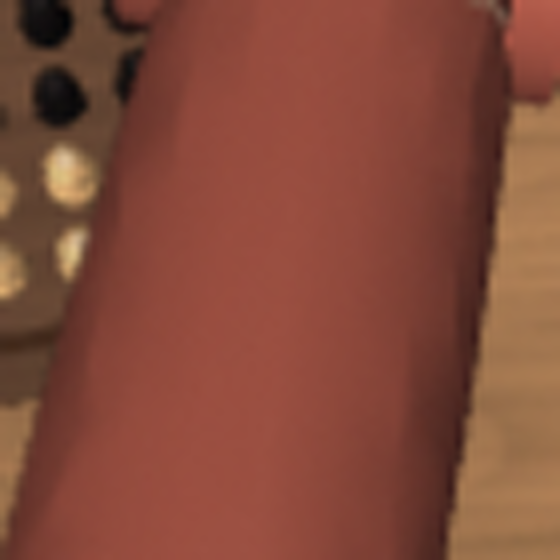

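Wrist view: the dowel runs (296,135)-(299,222), about 20 px left of predicted, because the rod has swung a little (about 0.13 rad). The large brass rail's hole is in plain view at (208,124). The top view was blocked by the arm.

```bash
python3 - <<'E'
from h import *
m=camera_model("wrist"); im=cv2.imread("pics/w2.png")
hs=cv2.cvtColor(im,cv2.COLOR_BGR2HSV)
sub=im[105:142,125:290].astype(int); b=(sub[:,:,2]-sub[:,:,0]>70)&(sub[:,:,2]>150)
row=sub[15:24].mean(0); lum=row.sum(1)
d=[i+125 for i in range(60,105) if lum[i]<lum[:].max()*.6]; print("hole cols",d)
ys,xs=np.nonzero(b); print("brass",xs.min()+125,xs.max()+125,ys.min()+105,ys.max()+105)
loc=lambda X:((X-HG)@ex,(X-HG)@ey)
print("hole",np.round(loc(ray(m,(np.mean([d[0],d[-1]]),124),.03)),4), "centre",np.round(loc(ray(m,(208,124),.03)),4),"ends",np.round(loc(ray(m,(134,125),.03)),4),np.round(loc(ray(m,(282,123.5),.03)),4))
print("dowel",np.round(loc(ray(m,(296,138),.1016)),4),np.round(loc(ray(m,(299,222),.1016)),4))
to(case(-.0187,-.178,.083))
E
```

```text
hole cols [201, 202, 203, 204, 205, 206, 207, 208, 209, 210, 211, 212, 213]
brass 125 289 105 141
hole [-0.1187 -0.1212] centre [-0.1176 -0.1212] ends [-0.1985 -0.1217] [-0.0368 -0.1212]
dowel [-0.0173 -0.1273] [-0.0167 -0.2066]
shift cm [ 0.02 -1.88 12.89] turn -0.007 F [-0.4 -0.1  1. ] t 6.4
```

```bash
python3 -m crank '[-1.2,-1.8,4,0,-1.2,-1.8,8,0,-1.2,-1.8,11,0,-1.2,-1.8,12.8,0,-1.2,-1.8,12.8,0]'; python3 -m crank '[0,0,0,0,0,0,0,0,0,0,0,0,0,0,0,0]' 0.5 20; cat >> h.py <<'E'
def grip():
    p,R,s=tool(); g=p-R[:,2]*.019; x=(g-HG)@ex*1e3; z=(g[2]-.096)*1e3
    d=np.hypot(x,z); phi=2*np.arcsin(min(1,d/300)); th=np.arctan2(z,-x)+(np.pi-phi)/2
    f=(-150*np.cos(th)+200*np.cos(th+phi),96+150*np.sin(th)-200*np.sin(th+phi))
    print("grip",np.round([x,z],1),"th,phi",np.round([th,phi],3),"foot",np.round(f,1),"F",np.round(s["contact_force"],1),"w",s["width"],"t",s["time"])
    return x,z
def gxy(th,phi): return np.array([-150*np.cos(th)+150*np.cos(th+phi),150*np.sin(th)-150*np.sin(th+phi)])
def foot_ik(xf,zf):  # mm, z above bench
    z=zf-96; d=np.hypot(xf,z); th=np.arccos((150**2+d*d-200**2)/(300*d))+np.arctan2(z,-xf)
    P=np.array([-150*np.cos(th),150*np.sin(th)]); a=np.arctan2(-(z-P[1]),xf-P[0]); return th,a-th
E
python3 - <<'E'
from h import *
x,z=grip(); g0=gxy(1.78,.13); print(g0)
seq=[(1.75,.25),(1.72,.37),(1.69,.49),(1.66,.6),(1.6,.68),(1.5,.74),(1.4,.78),(1.3,.81),foot_ik(-120,60),foot_ik(-120,50),foot_ik(-120,40),foot_ik(-120,30),foot_ik(-120,16)]
for a in seq:
    g=gxy(*a); f=(-150*np.cos(a[0])+200*np.cos(sum(a)),96+150*np.sin(a[0])-200*np.sin(sum(a)))
    print(np.round(a,3),"grip",g.round(1),"tool dy,dz cm from g0",((g[0]-g0[0])/10).round(2),(-(g[1]-g0[1])/10).round(2),"foot",np.round(f))
E
```

```text
time: 6.9
ee_pos: [0.6547, -0.0852, 0.08]
tool_rot: [-0.001, 0.653, 0.758, -0.001]
contact_force: [-0.7, -0.5, -1.4]
width: 0.03
finger_force: 0.0
time: 7.3
ee_pos: [0.6575, -0.0858, 0.0844]
tool_rot: [0.002, 0.653, 0.758, 0.001]
contact_force: [0.9, 1.3, 4.1]
width: 0.0107
finger_force: 21.5
grip [-17.7   7.4] th,phi [1.903 0.128] foot [-39.9  58.6] F [0.9 1.3 4.1] w 0.010700777331279077 t 7.3
[-18.75828661   5.27650133]
[1.75 0.25] grip [-35.7  11.2] tool dy,dz cm from g0 -1.69 -0.59 foot [-56.  62.]
[1.72 0.37] grip [-52.1  18.1] tool dy,dz cm from g0 -3.34 -1.28 foot [-77.  71.]
[1.69 0.49] grip [-68.   25.9] tool dy,dz cm from g0 -4.92 -2.06 foot [-97.  81.]
[1.66 0.6 ] grip [-82.   33.6] tool dy,dz cm from g0 -6.33 -2.84 foot [-114.   91.]
[1.6  0.68] grip [-93.3  36.1] tool dy,dz cm from g0 -7.45 -3.08 foot [-126.   94.]
[1.5  0.74] grip [-103.7   32. ] tool dy,dz cm from g0 -8.49 -2.67 foot [-135.   89.]
[1.4  0.78] grip [-111.3   24.8] tool dy,dz cm from g0 -9.26 -1.95 foot [-140.   80.]
[1.3  0.81] grip [-117.1   15.8] tool dy,dz cm from g0 -9.84 -1.05 foot [-143.   69.]
[1.327 0.676] grip [-99.    9.4] tool dy,dz cm from g0 -8.03 -0.41 foot [-120.   60.]
[1.23  0.698] grip [-102.5    0.8] tool dy,dz cm from g0 -8.38 0.44 foot [-120.   50.]
[1.133 0.724] grip [-105.9   -8. ] tool dy,dz cm from g0 -8.71 1.33 foot [-120.   40.]
[1.037 0.754] grip [-109.1  -17.2] tool dy,dz cm from g0 -9.03 2.25 foot [-120.   30.]
[0.906 0.802] grip [-113.1  -30.5] tool dy,dz cm from g0 -9.44 3.58 foot [-120.   16.]
```

```bash
python3 -m crank '[0,-1.7,-0.6,0,0,-3.3,-1.3,0,0,-4.9,-2.1,0,0,-6.3,-2.8,0,0,-6.3,-2.8,0]'; python3 -c "from h import *;grip()"; python3 -m crank '[0,-0.5,0.3,0,0,-1,0.8,0,0,-1.4,1.3,0,0,-1.7,1.8,0,0,-1.7,1.8,0]';  python3 -c "from h import *;grip()"
```

```text
time: 7.8
ee_pos: [0.5933, -0.0961, 0.1116]
tool_rot: [0.002, 0.653, 0.757, -0.0]
contact_force: [1.0, -3.3, 0.0]
width: 0.0113
finger_force: 20.8
grip [-82.6  34.6] th,phi [1.664 0.606] foot [-114.8   92.3] F [ 1.  -3.3  0. ] w 0.01125520757350802 t 7.8
time: 8.3
ee_pos: [0.5755, -0.0984, 0.09]
tool_rot: [-0.0, 0.653, 0.757, -0.002]
contact_force: [0.4, -7.5, -1.3]
width: 0.0109
finger_force: 20.7
grip [-100.5   13. ] th,phi [1.355 0.689] foot [-123.3   64.5] F [ 0.4 -7.5 -1.3] w 0.010911639966552244 t 8.3
```

```bash
python3 -m crank '[0,-0.1,0.5,0,0,-0.2,1,0,0,-0.4,1.5,0,0,-0.5,2,0,0,-0.5,2,0]'; python3 - <<'E'
from h import *
grip(); im=read_camera("wrist"); m=camera_model("wrist")
np.save("pics/w3.npy",im); print("hole px",proj(m,case(-.12,-.12,.03)),"foot px",proj(m,case(-.12,-.12,.04)))
im2=read_camera("scene"); m2=camera_model("scene"); q=proj(m2,case(-.12,-.12,.03)).round().astype(int); print(q)
a=cv2.resize(im[40:240,180:440],None,fx=2,fy=2,interpolation=cv2.INTER_CUBIC); b=cv2.resize(im2[q[1]-40:q[1]+40,q[0]-25:q[0]+25],(250,400),interpolation=cv2.INTER_CUBIC)
cv2.imwrite("pics/w3.png",np.hstack([a,b])[:,:,::-1])
E
```

```text
time: 8.8
ee_pos: [0.5703, -0.0991, 0.0695]
tool_rot: [-0.001, 0.653, 0.758, -0.002]
contact_force: [0.6, -7.2, -1.5]
width: 0.0113
finger_force: 20.9
grip [-105.8   -7.5] th,phi [1.139 0.723] foot [-120.1   40.6] F [ 0.6 -7.2 -1.5] w 0.011289009399801321 t 8.8
hole px [292.90841547 122.26051578] foot px [291.53833279 123.75078981]
[306 214]
```

View pics/w3.png

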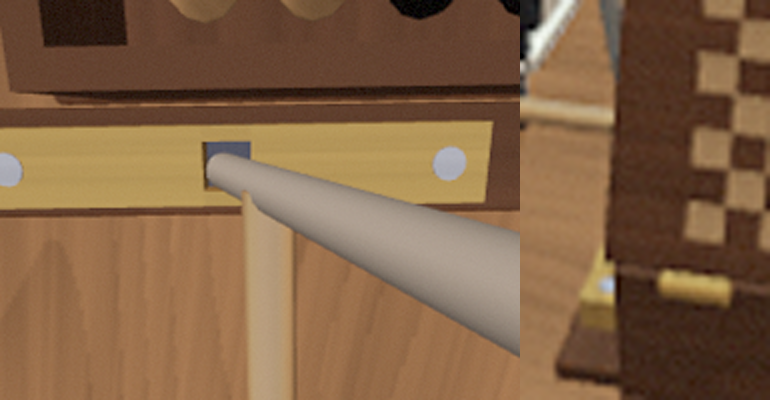

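Wrist crop: hole spans (204-250,142-190) and the rod tip's left edge is at 207. That puts the foot at about -120.0 mm and the hole at about -119.5 mm from the hinge, so it is aligned. Lowering gently.

```bash
python3 -m crank '[0,-0.06,0.2,0,0,-0.13,0.4,0,0,-0.2,0.6,0,0,-0.26,0.8,0,0,-0.32,0.95,0]'; python3 -c "from h import *;grip()"; python3 -m crank '[0,-0.03,0.1,0,0,-0.06,0.2,0,0,-0.09,0.3,0,0,-0.09,0.3,0]'; python3 -c "from h import *;grip()"
```

```text
time: 9.4
ee_pos: [0.5676, -0.0995, 0.0607]
tool_rot: [-0.0, 0.653, 0.758, -0.001]
contact_force: [1.5, -6.8, -0.7]
width: 0.011
finger_force: 21.1
grip [-108.5  -16.3] th,phi [1.047 0.749] foot [-119.7   31. ] F [ 1.5 -6.8 -0.7] w 0.010985080305765196 t 9.4
time: 9.8
ee_pos: [0.5665, -0.0996, 0.0575]
tool_rot: [-0.001, 0.653, 0.758, -0.002]
contact_force: [0.2, -8.0, -1.3]
width: 0.0111
finger_force: 21.0
grip [-109.6  -19.5] th,phi [1.015 0.76 ] foot [-119.8   27.6] F [ 0.2 -8.  -1.3] w 0.011117581973946395 t 9.8
```

```bash
for i in 1 ; do python3 -m crank '[0,-0.03,0.1,0,0,-0.06,0.2,0,0,-0.09,0.3,0,0,-0.12,0.4,0,0,-0.12,0.4,0]'; done; python3 -c "from h import *;grip()"
```

```text
time: 10.3
ee_pos: [0.5652, -0.0997, 0.0535]
tool_rot: [-0.001, 0.653, 0.758, -0.002]
contact_force: [0.5, -7.1, -1.2]
width: 0.011
finger_force: 21.0
grip [-110.9  -23.5] th,phi [0.974 0.775] foot [-119.7   23.2] F [ 0.5 -7.1 -1.2] w 0.011044745901944321 t 10.3
```

It is clearly in the hole with no extra force. Lowering the rest in small steps.

```bash
python3 -m crank '[0,-0.03,0.1,0,0,-0.06,0.2,0,0,-0.09,0.3,0,0,-0.12,0.4,0,0,-0.12,0.4,0]'; python3 -c "from h import *;grip()";  python3 -m crank '[0,-0.015,0.05,0,0,-0.03,0.1,0,0,-0.05,0.15,0,0,-0.06,0.2,0,0,-0.06,0.2,0]'; python3 -c "from h import *;grip()"
```

```text
time: 10.8
ee_pos: [0.564, -0.0999, 0.0494]
tool_rot: [-0.001, 0.653, 0.758, -0.002]
contact_force: [1.2, -8.1, -1.9]
width: 0.0112
finger_force: 21.1
grip [-112.1  -27.6] th,phi [0.935 0.79 ] foot [-119.7   19. ] F [ 1.2 -8.1 -1.9] w 0.011202640447325754 t 10.8
time: 11.3
ee_pos: [0.5635, -0.1, 0.0476]
tool_rot: [-0.001, 0.653, 0.758, -0.002]
contact_force: [0.7, -6.8, -2.0]
width: 0.0114
finger_force: 21.1
grip [-112.6  -29.4] th,phi [0.917 0.797] foot [-119.7   17.1] F [ 0.7 -6.8 -2. ] w 0.01139653860692569 t 11.3
```

```bash
python3 -m crank '[0,-0.015,0.05,0,0,-0.03,0.1,0,0,-0.03,0.1,0,0,-0.03,0.1,0]'; python3 -c "from h import *;grip()";  python3 -m crank '[0,-0.015,0.05,0,0,-0.03,0.1,0,0,-0.03,0.1,0,0,-0.03,0.1,0]'; python3 -c "from h import *;grip()"
```

```text
time: 11.7
ee_pos: [0.5634, -0.1, 0.0469]
tool_rot: [-0.0, 0.653, 0.758, -0.001]
contact_force: [0.1, -6.8, 0.1]
width: 0.0111
finger_force: 21.2
grip [-112.7  -30.1] th,phi [0.91  0.799] foot [-119.6   16.4] F [ 0.1 -6.8  0.1] w 0.011114863260782017 t 11.7
time: 12.1
ee_pos: [0.5634, -0.1, 0.0465]
tool_rot: [-0.0, 0.653, 0.758, -0.001]
contact_force: [-0.1, -5.9, 2.7]
width: 0.0114
finger_force: 21.5
grip [-112.8  -30.5] th,phi [0.907 0.8  ] foot [-119.5   16. ] F [-0.1 -5.9  2.7] w 0.011413817091982479 t 12.1
```

```bash
python3 -m crank '[0,0,0,0,0,0,0,0,0,0,0,0]' 3; python3 -m crank '[0,0,-2,0,0,0,-4,0,-1,0,-7,0,-3,0,-11,0,-6,0,-15,0]'; python3 -m crank '[-3,-1,-4,0,-6,-3,-8,0,-9,-5,-12,0,-9,-5,-12,0]'; python3 - <<'E'
from h import *
im=read_camera("wrist")
b=read_camera("scene"); cv2.imwrite("pics/f.png",np.hstack([im[:,::1][:, :400],b[80:280,180:380].repeat(2,0).repeat(2,1)])[:,:,::-1])
E
```

```text
time: 12.4
ee_pos: [0.5632, -0.0985, 0.0463]
tool_rot: [-0.001, 0.653, 0.757, -0.0]
contact_force: [-0.1, -0.8, 0.7]
width: 0.0299
finger_force: 0.0
time: 12.9
ee_pos: [0.5722, -0.1574, 0.1976]
tool_rot: [-0.001, 0.652, 0.758, 0.0]
contact_force: [0.8, -0.6, 0.0]
width: 0.0299
finger_force: 0.0
time: 13.3
ee_pos: [0.5371, -0.2582, 0.3234]
tool_rot: [0.004, 0.654, 0.756, 0.0]
contact_force: [0.6, 0.8, 0.3]
width: 0.0301
finger_force: 0.0
```

View pics/f.png

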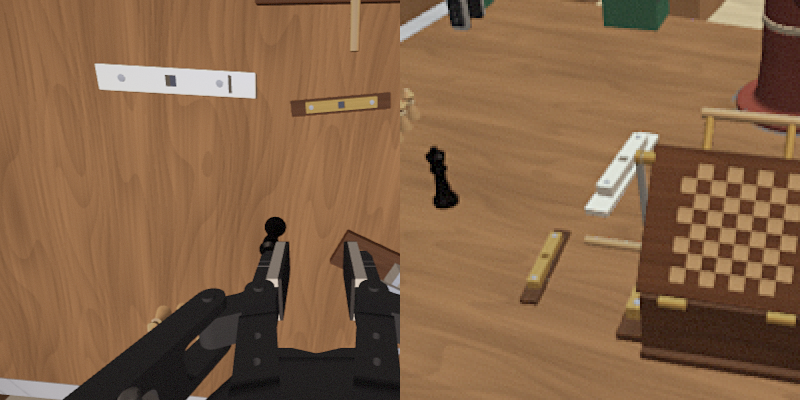

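The lid stands propped on the rod with the foot in the rail, and the robot is clear. One numeric check of the lid angle from the handle's end at scene pixel (332,136), then hand in.

```bash
python3 -m crank '[0,0,0,0,0,0,0,0,0,0,0,0,0,0,0,0,0,0,0,0]' >/dev/null; python3 - <<'E'
from h import *
m=camera_model("scene")
for t in(.86,.906,.95,1.04): print(t,proj(m,case(-.206*np.cos(t),-.055,.096+.206*np.sin(t))).round(1))
b=read_camera("scene").astype(int)[120:160,325:400]; k=(b[:,:,0]>170)&(b[:,:,2]<150)&(b[:,:,1]>120)
ys,xs=np.nonzero(k); i=xs.argsort()[:6]; print(np.c_[xs[i]+325,ys[i]+120].tolist())
E
```

```text
0.86 [331.8 137.1]
0.906 [331.1 136.3]
0.95 [330.3 135.7]
1.04 [328.7 134.9]
[[331, 134], [331, 135], [332, 135], [332, 134], [332, 136], [332, 153]]
```

```bash
python3 -c "
from plant import r
print(r.sign_off())"
```

```text
the job is handed in; nothing more can be done
None
```

The job is handed in: the lid rests on its prop rod at about 0.9 rad, the rod's foot is at the bottom of the rail's hole, and the arm is clear; sign-off gave no verdict.

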